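Back a hand winch off by one notch

ROBOT

A 6-joint arm with a two-finger parallel gripper is mounted at the origin on the work surface. World frame = base frame: x ahead of the robot, y to its left, z up, the work surface at z = 0. Lengths are in m, angles in rad, forces in N, time in s.
With the tool pointing down it reaches from about 0.4 to 0.825 m from the base axis. Payload 7 kg.
Tool frame: the origin (TCP) lies midway between the tips of the shut fingers; the grasp point (between the pads) lies arm.hold_point_z behind it (arm.hold_point_z is the distance from the TCP to the grasp point, in m); z points along the fingers, y is the line along which they close (so a half turn about z gives the same grasp; the last joint's range is limited). The gripper opens to 88 mm and grips with 3 to 60 N. Pads are 19 mm wide; open, the fingers measure 130 mm over their backs; the gripper's body (78 mm by 193 mm) begins 47 mm behind the grasp point.
Start: joints at [0.288, 0.359, 0.012, 0, -1.224, -0.288], TCP at [0.675, -0, 0.227] pointing down, gripper open.
Joint ranges: [-3.07, 3.07], [-1.43, 2.12], [-1.02, 1.25], [-3.03, 1.67], [-3.05, -0], [-3.03, 3.03]. Speed limits (rad/s): [2.39, 2.39, 3.01, 3.14, 3.14, 3.14].

INTERFACE

Orientations are given as [roll, pitch, yaw] about the fixed x, y, z axes, in that order (R = Rz(yaw) Ry(pitch) Rx(roll)).
In Python, from station import arm gives the robot as it stands.
- The arm moves only by the shell command python3 -m crank 'ROWS' [OPENING] [FORCE]. ROWS is JSON, a list that holds one entry, the list of rows, each a list of 4 numbers: the shift along the tool's x, y, z in units of 25 mm (1.0 is 25 mm), then the turn about the tool's z in units of 5 degrees (1.0 is 5 degrees). A call has 1 to 12 rows; each row is the pose to reach, as a shift and turn from the pose commanded when the call began, along the tool's axes at that moment; what a row does not reach only later rows make up. A row lasts 1/8 s, in which the tool goes at most 62.5 mm and 10.7 degrees, less where a joint would pass 70% of its speed; a pose out of reach is approached as far as the arm can. A call with a gripper value outside its range is refused whole. OPENING is the closure, from 0 (fully open) to 1 (shut), set as the call begins (- or left out, the last holds). The fingers move at their own pace and stop on an object; FORCE is the grip in N (left out, the last holds). Time passes only in rows, so rows that repeat a pose let the fingers close. It gives the time, the measured TCP pose, the force, the opening and the grip force at its end, in the units of the state.
- arm.get_state(): the state, without advancing time (a new reading comes with each control period).
- arm.grab_frame(name): name is "scene" or "side" or "wrist"; returns (picture, depth): 384x512x3 uint8, red, green, blue; 384x512 float32, m along the optical axis (not along the pixel's ray), 0 where there is no reading.
- arm.get_calibration(name): a dict with "mtx" (3x3 intrinsics, pixels), "R" (3x3) and "t" (3): a world point X has camera coordinates R X + t; the wrist camera has in their place "mount" (4x4, takes a point from camera to tool coordinates, whose origin is the TCP and whose axes are the flange's). Camera axes: x right, y down, z forward; pixel columns grow to the right and rows downward; lengths in m; the calibration is good to about 2 mm. A picture is of the moment at which its call begins: read the wrist's pose just before it. get_calibration takes no time and is no camera call.
- arm.job_done(): hands the job in; it is judged then, once.
Trained networks look in the newest picture that a camera, given by its name, has taken for a name from the list of things; names that differ only in an ending like _2 or _b are one class to them, and where a whole thing is asked for, a point or a joint stands for the part that bears it (a point fixed in the world has none). Each returns a list of dicts, best first, with "score" (0 to 1); they miss things now and then, are a little off and sometimes report something else, mostly with a low value. They report only what shows in the picture. A call takes as long as a camera call.
- arm.recognise(thing, camera): "extent" ([left, top, width, height] in pixels, round what is visible of it).
- arm.trace(thing, camera): "mask" (384x512 bool, what is visible of it) and "extent" ([left, top, width, height] in pixels, round what is visible of it).
The state is a dict: "t": time; "q": joint angles; "qd": joint speeds; "joint_efforts": joint torques, N m; "eef_pos": TCP position; "ee_rot": TCP orientation; "force": force on the tool from outside, world axes, zero at the start; "moment": the same for the moment, N m; "width": finger opening in m; "gripper_force": force on a finger pad.
Only numpy, scipy, OpenCV 4.12 (cv2) and the standard library are available. Lean on these libraries where they do the work, as an engineer would, in place of code of your own. Each camera call takes 0.05 s, during which the arm holds its last target. There are 200 camera calls.

TASK

The hand winch on the bench has been wound one notch too far for its rope clamp to stand at the top. With a fingertip lift its pawl out of the ratchet wheel and throw it over until it lies back by itself, push the crank away from you so that the wheel turns backward, then tip the pawl in again and leave the wheel exactly one notch back, with the next tooth up against the pawl. Only push, and gently: grip nothing, and leave the things around the winch where they are.

Things in the scene. Friction and masses are not known exactly. Their poses are not given: they have to be found in the camera images.
- winch: Hand winch bolted to the bench, no rope on it: blue-painted base plate 260 x 200 mm, two side plates 132 mm high, drum between (flanges to 163 mm up). Fixed. Origin: on the bench under the drum's middle; z up, x level and square to the shaft, away from the robot's side, y to the left along the shaft. Ratchet wheel and pawl at the left end (+y), crank at the right (-y). Offsets below are in this frame.
- drum: Drum with shaft, ratchet wheel and crank, turning as one. Origin: on the shaft in the drum's middle, at x 0, y 0, z 105 mm; its y axis is the shaft. Ratchet wheel: steel, 12 saw teeth, 120 mm across, from y 70 to 80 mm; a shaft nut stands before it to y 95 mm. The pawl stops backward turning only (top of the wheel moving to +x); forward, it clicks over the teeth.
- drum_turn (a joint): Angle (rad) of drum, wheel and crank, which turn as one; grows BACKWARD (their tops move to +x, away from the robot). One notch is 0.524. At 0 the tooth now in use bears on the pawl; it starts at -0.2 to -0.02 (free play). At 0.524 the next tooth bears on the lowered pawl: one notch back. Friction about 0.5 N m (4 N at the crank grip); it stays where it is left.
- pawl_turn (a joint): Angle (rad) of the pawl about its pivot; grows as it is lifted and swung over to +x, away from the wheel. Near 0: home at the root of the teeth; up to 0.2: lying on a tooth's sloping back; above 0.25: clear of all teeth. Gravity alone moves it (under 1 N at the stud): below 0.55 it falls back on the wheel, above 0.65 it falls over and lies back on its stop at 1.31.
- pawl: Pawl: dark steel arm 10 mm thick and about 70 mm long, reaching from its pivot pin up to the wheel, at y 70 to 80 mm. Origin: on the pivot axis (parallel to y) at x 95, y 0, z 81 mm.
- lift_stud (a point): Middle (y 102 mm) of the pawl's lifting stud: round steel stud 12 mm thick, parallel to y, sticking out to the left past the wheel's face from y 80 to its free end at y 130 mm. It moves on a circle of 78 mm radius about the pivot: pawl home x 56, z 149 mm; at the top x 95, z 159; lying back x 150, z 137 mm.
- crank_grip (a point): Middle (y -135 mm) of the black crank grip: plain round bar 28 mm thick, 100 mm long, parallel to y, sticking out to the right of the crank arm (arm at y -76 to -84 mm). It moves on a circle of 130 mm radius about the shaft: at drum angle q, x = 130 sin(q - 0.209), z = 105 + 130 cos(q - 0.209) mm, so near the top of its circle all through the job.
- tape: Bystander, left of the winch, beyond the pliers: roll of black insulating tape, 64 mm across and 19 mm high, lying flat; loose; origin at the middle of its underside. To be left where it is.
- screwdriver: Bystander, close along the winch's right side, below the crank: screwdriver with a grey handle, 200 mm long, lying flat; loose; origin at the middle of its underside. To be left where it is.
- breaker: Bystander, right of the winch: white two-pole circuit breaker, 36 x 85 x 75 mm, standing on its back; loose; origin at the middle of its underside. To be left where it is.
- socket_box: Bystander, right of the winch: white surface socket box, 82 x 82 x 40 mm, lying face up; loose; origin at the middle of its underside. To be left where it is.
- pliers: Bystander, close along the winch's left side, below the wheel and pawl: red-handled combination pliers, about 210 mm long, lying flat; loose; origin at the middle of its underside. To be left where it is.
- cee_plug: Bystander, at the winch's far right corner: grey industrial plug with a red band, 68 mm across and 118 mm high, standing on end; loose; origin at the middle of its underside. To be left where it is.

How it is judged:
On the way, in this order (a step that is already met when the one before it is completed fails the run):
1. the pawl is lifted out of the wheel and thrown over, before the wheel is turned back (value of joint pawl_turn above 1 rad and value of joint drum_turn below 0.1 rad), for 0.2 s.
2. with the pawl clear of the teeth, the wheel is pushed backward (value of joint pawl_turn above 0.25 rad and value of joint drum_turn above 0.1 rad), for 0.1 s.
3. the pawl is tipped back onto the wheel (value of joint pawl_turn below 0.2 rad), for 0.1 s.
At the end, for the whole second after the job is handed in: the wheel stands one notch back from where the pawl held it (drum angle 0.47 to 0.56 rad, that is within about 3 degrees of the tooth bearing against the pawl), at rest, with the pawl home between the teeth (pawl angle below 0.06 rad) (value of joint drum_turn between 0.47 and 0.56 rad and value of joint pawl_turn below 0.06 rad and velocity of joint drum_turn between -0.05 and 0.05 rad/s); the robot touches nothing.
It fails at once if the pawl is pinched or forced (over 15 N) (contact force between the fingers and pawl above 15 N).
It fails at once if the crank or wheel is gripped or forced (over 35 N) (contact force between the fingers and drum above 35 N).
It fails at once if the arm or fingers lean on the winch (over 40 N) (contact force between any of the arm, the fingers and winch above 40 N).
It fails at once if a bystander is moved by more than 30 mm or lifted (distance of any of tape, screwdriver, breaker, socket_box, pliers, cee_plug from where it was at the start of the episode above 0.03 m).
It also fails if it takes over 67 s, if anything falls off the work surface, if the arm or the gripper's body presses on something with over 40 N, if the wrist force passes 120 N, or if a joint passes its speed limit or range.

## Working session

There is one attempt and no reset: what is moved stays moved. The work goes in short steps, Python scripts to look and compute and a shell command to move; the robot and the scene stay as the last step left them, time stands still between calls to the robot, and variables do not carry over. Pictures are saved under pics/ and viewed, at most 10 in all, crops included, and the job is handed in when it is done.

```bash
ls; mkdir -p pics; python3 - <<'E'
from station import arm
import cv2,numpy as np
s=arm.get_state();print(s['t'],s['eef_pos'],s['ee_rot'],s['width'],arm.hold_point_z)
for n in('scene','side'):
    p,d=arm.grab_frame(n);cv2.imwrite(f'pics/{n}0.png',p[:,:,::-1]);np.savez(f'pics/{n}0.npz',p=p,d=d)
    c=arm.get_calibration(n);print(n,-c['R'].T@c['t'],c['R'][2])
    for th in('winch','drum','pawl','lift_stud','crank_grip'):
        for r in arm.trace(th,n)[:1]:
            m=r['mask']&(d>0);v,u=np.nonzero(m);z=d[m]
            X=(np.linalg.inv(c['mtx'])@np.array([u*z,v*z,z])-np.array(c['t'])[:,None]).T@c['R']
            print(th,round(r['score'],2),r['extent'],m.sum(),np.median(X,0).round(3),np.percentile(X,[2,98],axis=0).round(3).tolist())
E
```

```text
pics
0.0 [ 6.74517725e-01 -3.68432106e-05  2.25633197e-01] [ 3.13996699e+00 -1.41834090e-04 -1.57091751e+00] 0.08784508209079375 0.0188
scene [ 1.28259705 -0.18152104  0.86736678] [-0.68483468  0.18737584 -0.70419582]
winch 0.59 [171.0, 119.3, 146.4, 128.9] 5567 [ 0.538 -0.009  0.016] [[0.41, -0.125, 0.006], [0.623, 0.13, 0.24]]
pawl 0.45 [290.1, 161.6, 23.3, 37.1] 151 [0.547 0.125 0.155] [[0.539, 0.106, 0.088], [0.588, 0.161, 0.161]]
lift_stud 0.44 [289.9, 159.1, 24.2, 42.4] 174 [0.546 0.123 0.154] [[0.397, 0.096, 0.002], [0.603, 0.191, 0.162]]
crank_grip 0.68 [168.9, 116.0, 125.9, 71.5] 1598 [ 0.455 -0.043  0.158] [[0.157, -0.143, 0.001], [0.529, 0.115, 0.243]]
side [ 0.52112352 -1.01818319  0.86496453] [ 0.06462092  0.82484698 -0.56165078]
winch 0.95 [176.6, 171.3, 85.4, 86.0] 5388 [ 0.491 -0.023  0.078] [[0.372, -0.132, 0.007], [0.605, 0.112, 0.241]]
drum 0.94 [183.9, 177.6, 41.8, 54.1] 1502 [ 0.469 -0.014  0.146] [[0.42, -0.148, 0.092], [0.527, 0.111, 0.242]]
lift_stud 0.43 [223.5, 171.3, 13.0, 16.2] 132 [0.54  0.111 0.137] [[0.528, 0.105, 0.001], [0.558, 0.388, 0.161]]
crank_grip 0.81 [181.2, 176.5, 47.4, 55.1] 1581 [ 0.467 -0.015  0.146] [[0.419, -0.147, 0.089], [0.527, 0.112, 0.242]]
```

```bash
python3 - <<'E'
import cv2,numpy as np
a=cv2.imread('pics/scene0.png')[90:270,130:370];b=cv2.imread('pics/side0.png')[140:290,140:300]
cv2.imwrite('pics/v1.png',cv2.resize(a,(800,600),interpolation=cv2.INTER_CUBIC))
cv2.imwrite('pics/v2.png',cv2.resize(b,(640,600),interpolation=cv2.INTER_CUBIC))
from station import arm
# top-down maps: base plate edges, grip, stud from both depth clouds
P=[];C=[]
for n in('scene','side'):
    f=np.load(f'pics/{n}0.npz');p,d=f['p'],f['d'];c=arm.get_calibration(n)
    m=d>0;v,u=np.nonzero(m);z=d[m]
    X=(np.linalg.inv(c['mtx'])@np.array([u*z,v*z,z])-np.array(c['t'])[:,None]).T@c['R']
    col=p[m].astype(int)
    blue=(col[:,2]>col[:,0]+30)&(X[:,2]>.004)&(X[:,2]<.03)&(abs(X[:,0]-.5)<.25)&(abs(X[:,1])<.25)
    Q=X[blue][:,:2].astype(np.float32);r=cv2.minAreaRect(Q);print(n,'base',blue.sum(),r)
    w=(abs(X[:,0]-.47)<.2)&(abs(X[:,1])<.25)
    g=w&(X[:,2]>.215)&(X[:,1]<-.06);G=X[g]
    print('grip',len(G),np.percentile(G,[2,50,98],axis=0).round(3).tolist())
    k=cv2.fitLine(G[:,:2].astype(np.float32),2,0,.01,.01).ravel();print('grip axis',k)
    s=w&(X[:,2]>.125)&(X[:,2]<.175)&(X[:,1]>.098)&(X[:,1]<.16)&(X[:,0]>.5)&(X[:,0]<.6);S=X[s]
    print('stud',len(S),np.percentile(S,[2,50,98],axis=0).round(3).tolist())
E
```

```text
scene base 2906 ((0.4964112639427185, 0.037283457815647125), (0.19903595745563507, 0.26209089159965515), 88.57546997070312)
grip 496 [[0.424, -0.149, 0.219], [0.44, -0.105, 0.235], [0.446, -0.062, 0.243]]
grip axis [ 0.03786667  0.9992828   0.43825048 -0.10479515]
stud 224 [[0.502, 0.106, 0.129], [0.543, 0.115, 0.153], [0.551, 0.158, 0.161]]
side base 1361 ((0.49417662620544434, 0.03412462770938873), (0.1957896500825882, 0.25893399119377136), 88.75102996826172)
grip 281 [[0.416, -0.152, 0.222], [0.43, -0.119, 0.239], [0.442, -0.063, 0.244]]
grip axis [ 0.03787406  0.99928254  0.42988706 -0.11504189]
stud 130 [[0.502, 0.105, 0.126], [0.538, 0.11, 0.147], [0.552, 0.155, 0.163]]
```

View pics/v1.png

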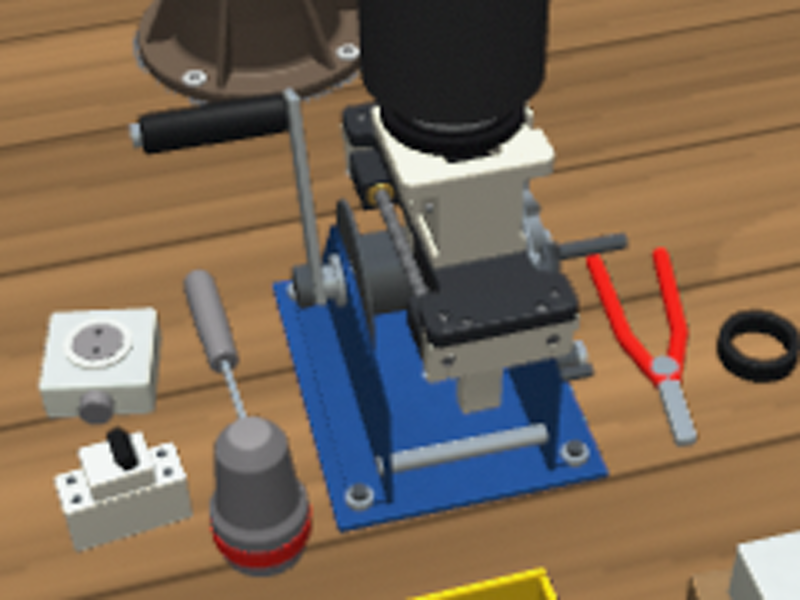

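View pics/v2.png

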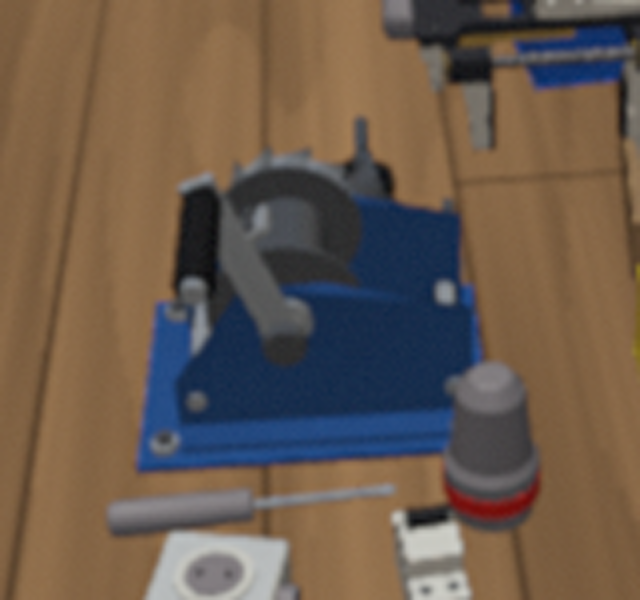

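The scene crop shows the winch's stud pointing left at about (590,245) and the crank grip leaning toward the robot at (215,120). The pliers lie below the stud. From the depth data, the winch origin is about (0.481, 0.034) with yaw about -1.8°, and the drum angle is about -0.15. I'll approach the robot side of the stud with the fingers shut.

```bash
python3 -m crank '[[[-1,0,-0.8,0],[-2.5,0,-1.4,0],[-4,1,-1.4,0],[-5.5,2.5,-1.4,0],[-5.96,4,-1.4,0],[-5.96,5.5,-1.4,0],[-5.96,7,-1.4,0],[-5.96,7.48,-1.4,0],[-5.96,7.48,-1.4,0],[-5.96,7.48,-1.4,0],[-5.96,7.48,-1.4,0]]]' 1 5
python3 - <<'E'
from station import arm
import cv2,numpy as np
for n in('scene','side','wrist'):
    p,d=arm.grab_frame(n);cv2.imwrite(f'pics/{n}1.png',p[:,:,::-1]);np.savez(f'pics/{n}1.npz',p=p,d=d)
a=cv2.imread('pics/wrist1.png');b=cv2.imread('pics/side1.png')[120:270,140:340]
cv2.imwrite('pics/v3.png',np.hstack([cv2.resize(a,(400,300)),cv2.resize(b,(400,300),interpolation=cv2.INTER_CUBIC)]))
s=arm.get_state();print(s['t'],s['eef_pos'],s['ee_rot'],s['force'])
# grip location, winch frame
f=np.load('pics/scene1.npz');
for n in('scene','side'):
    f=np.load(f'pics/{n}1.npz');p,d=f['p'],f['d'];c=arm.get_calibration(n)
    m=d>0;v,u=np.nonzero(m);z=d[m]
    X=(np.linalg.inv(c['mtx'])@np.array([u*z,v*z,z])-np.array(c['t'])[:,None]).T@c['R']
    s=(X[:,2]>.13)&(X[:,2]<.175)&(X[:,1]>.135)&(X[:,1]<.175)&(X[:,0]>.525)&(X[:,0]<.6);S=X[s]
    print('stud',len(S),np.percentile(S,[2,50,98],axis=0).round(3).tolist() if len(S) else '')
E
```

```text
t: 1.98
eef_pos: [0.4887, 0.149, 0.2611]
ee_rot: [3.141, -0.001, -1.571]
force: [-0.6, -0.2, -1.5]
width: 0.0005
gripper_force: 0.0
2.125 [0.48838131 0.14888983 0.26115752] [ 3.14099765e+00 -5.53490667e-04 -1.57131975e+00] [ 0.26744399 -0.71435998  0.17799918]
stud 64 [[0.54, 0.137, 0.15], [0.546, 0.151, 0.156], [0.549, 0.165, 0.159]]
stud 19 [[0.536, 0.136, 0.156], [0.54, 0.148, 0.158], [0.546, 0.162, 0.161]]
```

View pics/v3.png

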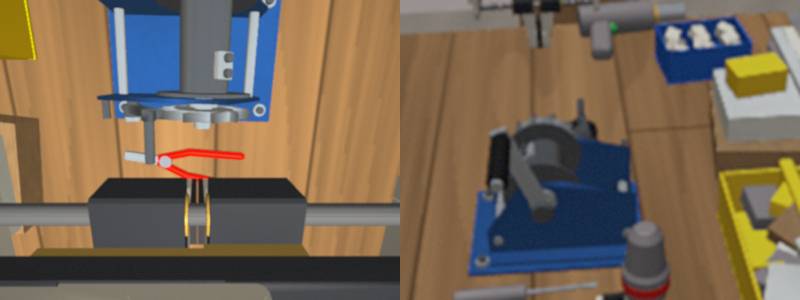

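The wrist view shows the fingers at (197,200), clear of the wheel, with the stud to the left (+x) at (148,140). Its middle is at about x 0.541, z 0.152. I'll descend and then push gently.

```bash
python3 -m crank '[[[0,0,1.2,0],[0,0,2.4,0],[0,0,3.6,0],[0,0,4.8,0],[0,0,5.3,0],[0,0,5.3,0],[0,-0.2,5.3,0],[0,-0.4,5.3,0],[0,-0.6,5.3,0],[0,-0.8,5.3,0],[0,-1,5.3,0],[0,-1.2,5.3,0]]]'
python3 -m crank '[[[0,-0.2,0,0],[0,-0.4,0,0],[0,-0.6,0,0],[0,-0.8,0,0],[0,-1,0,0],[0,-1.2,0,0],[0,-1.4,0,0],[0,-1.4,0,0]]]'
```

```text
t: 3.62
eef_pos: [0.5183, 0.149, 0.129]
ee_rot: [3.142, -0.0, -1.571]
force: [0.3, -1.0, -0.0]
width: 0.0007
gripper_force: 0.0
t: 4.62
eef_pos: [0.5533, 0.149, 0.1289]
ee_rot: [3.142, -0.0, -1.571]
force: [-0.6, 0.7, -0.0]
width: 0.0003
gripper_force: 0.0
```

```bash
python3 -m crank '[[[0,-0.2,0,0],[0,-0.4,0,0],[0,-0.6,0,0],[0,-0.8,0,0],[0,-1,0,0],[0,-1.2,0,0],[0,-1.2,0,0],[0,-1.2,0,0],[0,-1.2,0,0]]]'
cat > h.py <<'E'
from station import arm
import cv2,numpy as np
def cloud(n):
    p,d=arm.grab_frame(n);c=arm.get_calibration(n)
    m=d>0;v,u=np.nonzero(m);z=d[m]
    return p,(np.linalg.inv(c['mtx'])@np.array([u*z,v*z,z])-np.array(c['t'])[:,None]).T@c['R']
def box(X,lo,hi):
    S=X[((X>lo)&(X<hi)).all(1)];return len(S),(np.percentile(S,[2,50,98],axis=0).round(3).tolist() if len(S) else '')
E
python3 - <<'E'
from h import *
P=[]
for n in('scene','side'):
    p,X=cloud(n);P.append(p[90:240,130:330] if n=='scene' else p[140:290,140:340])
    print(n,box(X,[.6,.13,.1],[.67,.175,.2]))
cv2.imwrite('pics/v4.png',np.hstack([cv2.resize(a,(400,300),interpolation=cv2.INTER_CUBIC) for a in P])[:,:,::-1])
E
```

```text
t: 5.75
eef_pos: [0.5829, 0.149, 0.1291]
ee_rot: [-3.142, 0.0, -1.571]
force: [0.2, -0.3, 1.3]
width: 0.0004
gripper_force: 0.0
scene (92, [[0.602, 0.131, 0.135], [0.637, 0.146, 0.142], [0.67, 0.165, 0.198]])
side (26, [[0.602, 0.131, 0.138], [0.63, 0.144, 0.143], [0.636, 0.164, 0.183]])
```

View pics/v4.png

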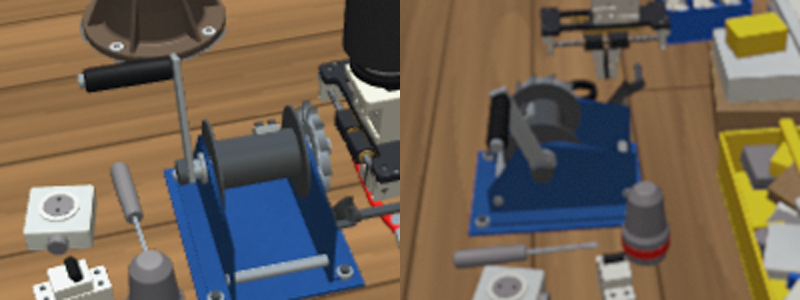

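The pawl lies back: its stud is at about (370,210) left and (640,75) right, x about 0.633. Next, the crank: lift, open, and straddle the grip without squeezing it.

```bash
python3 -m crank '[[[0,0,-2,0],[0,0,-4,0],[0,0,-6,0],[0,0.5,-7,0],[1.5,1.5,-7,0],[3.5,2.5,-7,0],[5.5,3.5,-7,0],[7.5,4.5,-7,0],[9.5,5.5,-7,0],[10.16,5.68,-7,0],[10.16,5.68,-7,0],[10.16,5.68,-7,0]]]' 0
python3 - <<'E'
from h import *
for n in('scene','side'):
    p,X=cloud(n);print(n,box(X,[.38,-.15,.222],[.48,-.06,.247]))
P,d=arm.grab_frame('wrist');cv2.imwrite('pics/v5.png',P[:,:,::-1])
s=arm.get_state();print(s['t'],s['eef_pos'],s['width'])
E
```

```text
t: 7.35
eef_pos: [0.4415, -0.1044, 0.304]
ee_rot: [3.142, 0.0, -1.571]
force: [-0.3, -0.4, 0.9]
width: 0.0876
gripper_force: 0.0
scene (454, [[0.424, -0.147, 0.223], [0.44, -0.104, 0.236], [0.446, -0.062, 0.243]])
side (257, [[0.416, -0.149, 0.225], [0.431, -0.114, 0.239], [0.442, -0.063, 0.244]])
7.5 [ 0.4414409  -0.10418511  0.30381596] 0.08796806088443714
```

View pics/v5.png

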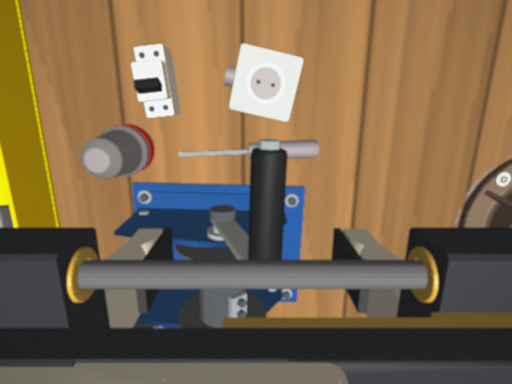

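The grip at column 268 lies between the open fingers, whose inner edges are at about 160 and 350. I'll go down and push +x.

```bash
python3 -m crank '[[[0,0,1.2,0],[0,0,2.4,0],[0,0,3.4,0],[0,0,3.55,0],[0,-0.3,3.55,0],[0,-0.6,3.55,0],[0,-0.8,3.55,0],[0,-1,3.55,0],[0,-1.2,3.55,0],[0,-1.4,3.55,0],[0,-1.6,3.55,0],[0,-1.6,3.55,0]]]'
python3 -m crank '[[[0,-0.2,0,0],[0,-0.4,0,0],[0,-0.6,0,0],[0,-0.8,0,0],[0,-1,0,0],[0,-1.2,0,0],[0,-1.4,0,0],[0,-1.6,0,0],[0,-1.6,0,0]]]'
python3 - <<'E'
from h import *
for n in('scene','side'):
    p,X=cloud(n);print(n,box(X,[.44,-.150,.225],[.56,-.125,.255]),box(X,[.44,-.085,.225],[.56,-.06,.255]))
    print('stud',box(X,[.6,.13,.1],[.65,.175,.2]))
print(arm.get_state()['eef_pos'])
E
```

```text
t: 9.0
eef_pos: [0.4806, -0.1054, 0.2154]
ee_rot: [3.14, -0.0, -1.571]
force: [-4.0, -0.3, 3.1]
width: 0.0874
gripper_force: 1.9
t: 10.12
eef_pos: [0.5219, -0.1049, 0.2152]
ee_rot: [-3.141, 0.0, -1.571]
force: [-0.4, -1.1, 0.6]
width: 0.0877
gripper_force: 0.4
scene (71, [[0.485, -0.149, 0.226], [0.498, -0.143, 0.244], [0.506, -0.133, 0.249]]) (2, [[0.488, -0.062, 0.248], [0.489, -0.061, 0.248], [0.489, -0.06, 0.248]])
stud (80, [[0.63, 0.131, 0.135], [0.636, 0.147, 0.141], [0.64, 0.164, 0.144]])
side (102, [[0.478, -0.149, 0.228], [0.491, -0.143, 0.245], [0.503, -0.126, 0.251]]) (50, [[0.479, -0.085, 0.239], [0.495, -0.073, 0.247], [0.505, -0.061, 0.251]])
stud (0, '')
[ 0.52180902 -0.10472638  0.21527845]
```

```bash
python3 -m crank '[[[0,-0.15,0,0],[0,-0.3,0,0],[0,-0.5,0,0],[0,-0.5,0,0],[0,-0.5,0,0],[0,-0.2,0,0],[0,0.2,0,0],[0,0.2,-1.5,0],[0,0.2,-3,0],[0,0.2,-3.6,0],[0,0.2,-3.6,0]]]'
python3 - <<'E'
from h import *
for n in('scene','side'):
    p,X=cloud(n);print(n,box(X,[.44,-.150,.225],[.56,-.06,.255]))
print(arm.get_state()['eef_pos'])
E
```

```text
t: 11.6
eef_pos: [0.5162, -0.1049, 0.3064]
ee_rot: [-3.139, 0.001, -1.571]
force: [0.5, -0.4, -0.3]
width: 0.0877
gripper_force: 0.0
scene (529, [[0.498, -0.147, 0.226], [0.514, -0.104, 0.242], [0.519, -0.061, 0.248]])
side (256, [[0.488, -0.148, 0.23], [0.503, -0.116, 0.244], [0.515, -0.062, 0.249]])
[ 0.515325   -0.10487006  0.30431542]
```

```bash
python3 -m crank '[[[-1.5,-1,0,0],[-3.5,-2.2,0,0],[-5.5,-3.5,0,0],[-7.5,-5,0,0],[-9.5,-6.2,0,0],[-10.16,-6.64,0,0],[-10.16,-6.64,0,0],[-10.16,-6.64,0,0],[-10.16,-6.64,0,0]]]' 1
python3 -m crank '[[[0,0,1.5,0],[0,0,3,0],[0,0,4.5,0],[0,0,6,0],[0,0,7,0],[0,0,7.4,0],[0,0,7.4,0],[0,0.2,7.4,0],[0,0.4,7.4,0],[0,0.6,7.4,0],[0,0.8,7.4,0],[0,1,7.4,0]]]'
python3 -m crank '[[[0,0.2,0,0],[0,0.4,0,0],[0,0.6,0,0],[0,0.8,0,0],[0,1,0,0],[0,1.1,0,0],[0,1.1,0,0]]]'
```

```text
t: 12.82
eef_pos: [0.6816, 0.1478, 0.3058]
ee_rot: [-3.141, 0.0, -1.572]
force: [0.5, 0.3, 0.2]
width: 0.0037
gripper_force: 0.0
t: 14.32
eef_pos: [0.6566, 0.149, 0.1204]
ee_rot: [-3.142, 0.0, -1.571]
force: [-0.3, 0.4, -0.3]
width: 0.0002
gripper_force: 0.0
t: 15.2
eef_pos: [0.629, 0.1489, 0.1201]
ee_rot: [3.141, -0.0, -1.571]
force: [-0.6, 0.5, -1.1]
width: 0.0005
gripper_force: 0.1
```

```bash
python3 -m crank '[[[0,0.2,0,0],[0,0.4,0,0],[0,0.6,0,0],[0,0.8,0,0],[0,1,0,0],[0,1.2,0,0],[0,1.4,0,0],[0,1.5,0,0],[0,1.5,0,0],[0,1.5,0,0],[0,1.5,0,0]]]'
python3 - <<'E'
from h import *
for n in('scene','side'):
    p,X=cloud(n);print(n,box(X,[.515,.14,.13],[.57,.175,.175]),box(X,[.44,-.150,.225],[.56,-.06,.255]))
print(arm.get_state()['eef_pos'])
E
```

```text
t: 16.58
eef_pos: [0.5921, 0.149, 0.1203]
ee_rot: [-3.142, -0.0, -1.571]
force: [-0.0, 0.2, -0.4]
width: 0.0007
gripper_force: 0.0
scene (0, '') (528, [[0.499, -0.147, 0.227], [0.513, -0.105, 0.241], [0.519, -0.062, 0.248]])
side (15, [[0.533, 0.141, 0.154], [0.537, 0.153, 0.156], [0.543, 0.167, 0.161]]) (256, [[0.488, -0.148, 0.233], [0.503, -0.115, 0.245], [0.516, -0.061, 0.249]])
[0.59205591 0.14893681 0.12024525]
```

The pawl has dropped home: the stud is back at x about 0.537, and the crank is unmoved. Back to the crank for the final push.

```bash
python3 -m crank '[[[0,-0.4,0,0],[0,-0.4,-2,0],[0,-0.4,-4,0],[0,-0.4,-6,0],[0,0,-7.4,0],[2,0.5,-7.4,0],[4,1.2,-7.4,0],[6,1.8,-7.4,0],[8,2.4,-7.4,0],[9.8,3.04,-7.4,0],[10.16,3.04,-7.4,0],[10.16,3.04,-7.4,0]]]' 0
python3 -m crank '[[[0,0,0,0],[0,0,0,0],[0,0,1.2,0],[0,0,2.4,0],[0,0,3.4,0],[0,0,3.6,0],[0,-0.2,3.6,0],[0,-0.4,3.6,0],[0,-0.6,3.6,0],[0,-0.7,3.6,0],[0,-0.7,3.6,0]]]'
```

```text
t: 18.18
eef_pos: [0.5164, -0.1056, 0.3055]
ee_rot: [-3.141, 0.0, -1.572]
force: [0.6, 0.4, -0.5]
width: 0.0877
gripper_force: 0.0
t: 19.55
eef_pos: [0.5336, -0.1051, 0.2153]
ee_rot: [3.142, 0.0, -1.571]
force: [-0.3, 0.6, -0.1]
width: 0.0876
gripper_force: 0.0
```

```bash
python3 -m crank '[[[0,-0.1,0,0],[0,-0.2,0,0],[0,-0.2,0,0]]]'; python3 -m crank '[[[0,-0.08,0,0],[0,-0.08,0,0]]]';python3 -m crank '[[[0,-0.08,0,0],[0,-0.08,0,0]]]'
```

```text
t: 19.92
eef_pos: [0.538, -0.1051, 0.2148]
ee_rot: [3.14, -0.0, -1.571]
force: [-3.5, -0.9, -2.3]
width: 0.0877
gripper_force: 1.8
t: 20.18
eef_pos: [0.5401, -0.1051, 0.2148]
ee_rot: [3.14, 0.0, -1.571]
force: [-5.5, -0.4, -2.8]
width: 0.0879
gripper_force: 2.1
t: 20.42
eef_pos: [0.5426, -0.1049, 0.2152]
ee_rot: [3.141, 0.0, -1.571]
force: [-3.5, -0.3, -3.3]
width: 0.0875
gripper_force: 2.0
```

```bash
python3 -m crank '[[[0,-0.05,0,0],[0,-0.05,0,0]]]'; python3 -m crank '[[[0,-0.05,0,0],[0,-0.05,0,0]]]';python3 -m crank '[[[0,-0.05,0,0],[0,-0.05,0,0]]]'
```

```text
t: 20.68
eef_pos: [0.5438, -0.1049, 0.2153]
ee_rot: [-3.142, 0.0, -1.571]
force: [-3.9, 0.6, -3.1]
width: 0.0876
gripper_force: 2.0
t: 20.92
eef_pos: [0.5451, -0.105, 0.2153]
ee_rot: [-3.141, 0.0, -1.571]
force: [-4.4, -0.2, -2.3]
width: 0.0876
gripper_force: 2.0
t: 21.18
eef_pos: [0.5464, -0.105, 0.2153]
ee_rot: [-3.142, 0.0, -1.571]
force: [-4.9, 1.0, -2.7]
width: 0.0878
gripper_force: 2.0
```

```bash
python3 -m crank '[[[0,-0.04,0,0],[0,-0.04,0,0]]]'; python3 -m crank '[[[0,-0.04,0,0],[0,-0.04,0,0]]]'
```

```text
t: 21.42
eef_pos: [0.5473, -0.105, 0.2153]
ee_rot: [-3.142, 0.0, -1.571]
force: [-3.4, -0.1, -3.9]
width: 0.0876
gripper_force: 2.1
t: 21.68
eef_pos: [0.5478, -0.1051, 0.2152]
ee_rot: [3.141, -0.0, -1.571]
force: [-4.8, 0.6, -2.4]
width: 0.0878
gripper_force: 2.7
```

```bash
python3 - <<'E'
from h import *
for n in('scene','side'):
    p,X=cloud(n);print(n,box(X,[.515,.14,.13],[.57,.175,.175]),box(X,[.44,-.150,.225],[.56,-.125,.255]))
E
```

```text
scene (55, [[0.536, 0.141, 0.146], [0.541, 0.154, 0.153], [0.545, 0.166, 0.157]]) (63, [[0.509, -0.149, 0.227], [0.524, -0.143, 0.237], [0.532, -0.134, 0.244]])
side (0, '') (91, [[0.503, -0.149, 0.227], [0.516, -0.143, 0.239], [0.528, -0.126, 0.245]])
```

```bash
python3 -m crank '[[[0,-0.04,0,0],[0,-0.04,0,0]]]'; python3 -m crank '[[[0,-0.04,0,0],[0,-0.04,0,0]]]'
```

```text
t: 22.02
eef_pos: [0.5482, -0.1051, 0.215]
ee_rot: [3.139, 0.0, -1.571]
force: [-7.4, 0.5, -2.3]
width: 0.0875
gripper_force: 3.7
t: 22.28
eef_pos: [0.5485, -0.1051, 0.2149]
ee_rot: [3.138, 0.0, -1.571]
force: [-10.2, 0.7, -0.2]
width: 0.0878
gripper_force: 4.7
```

Force is climbing while travel has stalled, so the tooth bears on the pawl. I'll back off, lift clear and check.

```bash
python3 -m crank '[[[0,0.2,0,0],[0,0.6,0,0],[0,0.6,0,0],[0,0.6,-1.5,0],[0,0.6,-3,0],[0,0.6,-4.5,0],[0,0,-4.5,0],[0,-2,-4.5,0],[0,-4,-4.5,0],[0,-5,-4.5,0],[0,-5,-4.5,0],[0,-5,-4.5,0]]]'
python3 - <<'E'
from h import *
P=[]
for n in('scene','side'):
    p,X=cloud(n);P.append(p[90:240,130:330] if n=='scene' else p[140:290,140:340])
    print(n,box(X,[.515,.14,.13],[.57,.175,.175]),box(X,[.44,-.150,.225],[.56,-.06,.255]))
cv2.imwrite('pics/v6.png',np.hstack([cv2.resize(a,(400,300),interpolation=cv2.INTER_CUBIC) for a in P])[:,:,::-1])
E
```

```text
t: 23.78
eef_pos: [0.6751, -0.1051, 0.3272]
ee_rot: [3.141, -0.0, -1.571]
force: [-0.3, -0.7, 0.3]
width: 0.0877
gripper_force: 0.0
scene (56, [[0.535, 0.141, 0.145], [0.542, 0.153, 0.153], [0.546, 0.165, 0.157]]) (113, [[0.513, -0.149, 0.226], [0.526, -0.139, 0.237], [0.533, -0.13, 0.244]])
side (17, [[0.53, 0.142, 0.152], [0.536, 0.153, 0.155], [0.54, 0.164, 0.157]]) (251, [[0.503, -0.149, 0.228], [0.517, -0.114, 0.241], [0.53, -0.063, 0.245]])
```

View pics/v6.png

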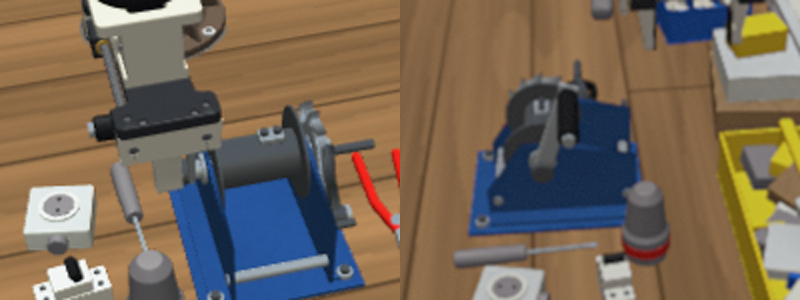

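The view shows the pawl in the wheel (stud at (355,145) left) and the crank past the top (grip at (568,115) right), at q about 0.525. The bystanders are in place and the robot is clear.

```bash
python3 -c "
from station import arm
print(arm.job_done())"
```

```text
the job is handed in; nothing more can be done
None
```

The job is handed in: the pawl was thrown over, the wheel turned back one notch (drum at about 0.525 rad by camera), and the pawl is home with the next tooth against it; the bystanders in view looked unmoved, and no verdict was returned.

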